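Inspect a plane iron and hold it in the demagnetiser

ROBOT

A 7-joint arm with a two-finger parallel gripper is mounted at the origin on the work surface. World frame = base frame: x ahead of the robot, y to its left, z up, the work surface at z = 0. Lengths are in m, angles in rad, forces in N, time in s.
With the tool pointing down it reaches from about 0.4 to 0.85 m from the base axis. Payload 10.4 kg.
Tool frame: the origin (TCP) lies at the very end of the fingers, on their centre line; the grasp point (between the pads) lies 19 mm behind it; z points along the fingers, y is the direction in which the jaws open and shut (so a half turn about z gives the same grasp; the last joint's range is limited). The gripper opens to 85 mm and grips with 20 to 120 N. Pads are 22 mm wide; open, the fingers measure 114 mm over their backs; the gripper's body (76 mm by 85 mm) begins 54 mm behind the grasp point. The pads swing forward as they close: fully open they stand 13 mm farther back than shut.
Start: joints at [-1.179, 0.332, -0.065, 1.46, 0.022, 1.35, -0.088], TCP at [0.252, 0.572, 0.231] pointing down, gripper open.
Joint ranges: [-2.6, 2.6], [-0.5, 2.12], [-1.47, 1.34], [0.16, 2.42], [-1.27, 4.41], [0.06, 2.06], [-2.6, 2.6]. Speed limits (rad/s): [2.22, 2.22, 2.79, 2.79, 3.14, 3.14, 3.14].

INTERFACE

Orientations are given as a unit quaternion [x, y, z, w].
In Python, from workcell import get_obs, camera, camera_info, hand_in gives the robot as it stands.
- The arm moves only by the tool move_arm, never from a script. Its argument "moves" is a list of rows, each a list of 3 entries, a list of its own where there are three numbers: the shift along the tool's x, y, z in units of 25 mm (1.0 is 25 mm), then the turn, a rotation vector about the tool's x, y, z in degrees, then the opening, from 0 (shut) to 1 (fully open). A call has 1 to 5 rows; each row shifts and turns the commanded pose from where the row before left it, along the tool's axes as they then stand; what a row does not reach is not made up. A row lasts 1/8 s, in which the tool goes at most 62.5 mm and 10.7 degrees, less where a joint would pass 70% of its speed; a pose out of reach is approached as far as the arm can. A call is refused whole if a number of a shift passes 1 or a number of a turn 10.7, either way. A call with a gripper value outside its range is refused whole. The fingers move at their own pace and stop on an object; "squeeze" is the grip in N (left out, the last holds). Time passes only in rows, so rows that do not move let the fingers close. It gives the time, the measured TCP pose, the force and the opening at its end, in the units of the state.
- get_obs(): the state, without advancing time (a new reading comes with each control period).
- camera(name): name is "scene" or "side" or "wrist"; returns the picture (480x640x3 uint8, red, green, blue); there is no depth.
- camera_info(name): a dict with "fx", "fy", "cx", "cy" (pixels), "origin" and "rotation" of the camera in the world. Camera axes: x right, y down, z forward; pixel columns grow to the right and rows downward; lengths in m; the calibration is good to about 2 mm. A picture is of the moment at which its call begins: read the wrist's pose just before it. camera_info takes no time and is no camera call; for the wrist camera it gives the pose at the moment of the call.
- hand_in(): hands the job in, once; it reports no verdict.
The state is a dict: "clock": time; "joint_pos": joint angles; "joint_velocities": joint speeds; "tau": joint torques, N m; "position": TCP position; "ee_rot": TCP orientation; "ft_force": force on the tool from outside, world axes, zero at the start; "torque": the same for the moment, N m; "grip_width": opening from 0.0 (shut) to 1.0 (fully open).
Only numpy, scipy, OpenCV 4.12 (cv2) and the standard library are available. Lean on these libraries where they do the work, as an engineer would, in place of code of your own. Each camera call takes 0.05 s, during which the arm holds its last target. There are 200 camera calls.

TASK

Draw the widest of the three plane irons out of its wooden stand and hold it upright, at lens height and about 12 cm straight in front of the inspection camera, with its screw side squarely towards the lens for a second; then turn it half round and show its plain back the same way. Then lower it, cutting edge first, through the narrow window in the top of the demagnetiser until the edge is about 6 cm below the top plate, and finish still holding it there, upright and still, hanging from the gripper and not resting on the machine. Leave the other two irons and everything else on the bench where they are.

Things in the scene. Friction and masses are not known exactly. Their poses are not given: they have to be found in the camera images.
- iron_mid (a point): Centre of the widest plane iron: an upright flat steel bar 160 mm high, 50 mm wide, 9 mm thick, 0.35 kg. Mid thickness, mid width, half-way up (80 mm above the cutting edge, which is down). Axes: z up to its top, y along its width, x through its thickness; +x comes out of the screw side, -x out of the plain back with a long dark slot.
- iron_edge (a point): Middle of the cutting edge of the same widest iron, its lowest point, 80 mm below its centre; same axes.
- wide_iron: The widest iron as a whole; origin at its cutting edge, same axes. The screw's round head (16 mm across, 5 mm proud of the +x face) is 105 mm above the cutting edge, so the top 45 mm are clear for gripping across the 9 mm. The bottom 4 mm are slimmer (6 by 46 mm).
- mid_iron: Another iron, 38 mm wide, 152 mm high, 9 mm thick, in the stand; origin at the middle of its lower edge. To be left alone.
- slim_iron: Another iron, 26 mm wide, 152 mm high, 9 mm thick, in the stand; origin at the middle of its lower edge. To be left alone.
- stand: Wooden stand, fixed, 60 x 210 x 45 mm high; origin under its centre, y along its row of three pockets, 65 mm apart, each 13 x 57 mm and 37 mm deep. The irons stand in them, tops 168 mm (widest) and 160 mm (others) above the bench, screw sides to the stand's +x side, away from the robot. Which iron is in which pocket varies.
- lens (a point): Front of the inspection camera's lens, 200 mm above the bench, on a fixed stand. The lens looks level along this point's -x axis; y is level to its side, z up. The camera body is 55 mm wide, its top 225 mm above the bench; its base reaches 25 mm in front of the lens.
- window (a point): Centre of the window's mouth, in the top face of the demagnetiser, 120 mm above the bench, z up. The window is a slot 11 mm (along x) by 52 mm (along y), 2 mm larger than the iron in both directions, its rim chamfered 3 mm, through a plate 20 mm thick; below is a hollow 40 x 90 mm, its floor 110 mm below the top face.
- demag: The demagnetiser, a fixed grey box with a steel top plate, 130 x 150 x 120 mm high; origin under its centre, 120 mm below the window's mouth, same axes.
- wax_tin: Round steel tin, 64 mm across, 32 mm high; origin under its centre. Bystander.
- block_plane: Small steel hand plane, 160 x 50 mm, 55 mm high; origin under its centre. Bystander.
- mallet: Wooden mallet lying down, head 120 x 55 x 65 mm, handle 190 mm; origin under its head. Bystander.
- marking_gauge: Wooden marking gauge, a 200 mm beam with a 50 mm fence, 36 mm high; origin under its centre. Bystander.
- offcut: Offcut of pale wood, 90 x 60 x 28 mm; origin under its centre. Bystander.
- bench_brush: Small brush lying down; bystander.
There are look-alikes about, which are no part of the job. What is shaped like the part that bears lens but green or turquoise is not meant.

How it is judged:
On the way, in this order (a step that is already met when the one before it is completed fails the run):
1. the widest iron is held upright in front of the lens with its screw side towards it (x of lens in the frame of iron_mid between 0.07 and 0.18 m and y of lens in the frame of iron_mid between -0.04 and 0.04 m and z of lens in the frame of iron_mid between -0.04 and 0.04 m and y of iron_mid in the frame of lens between -0.04 and 0.04 m and angle between iron_mid's own z axis and vertical below 0.25 rad and angle between the x axis of iron_mid and the x axis of lens, either way round below 0.3 rad and contact force between the fingers and wide_iron above 1 N), for 0.4 s.
2. then it is held upright in front of the lens with its plain back towards it (x of lens in the frame of iron_mid between -0.18 and -0.07 m and y of lens in the frame of iron_mid between -0.04 and 0.04 m and z of lens in the frame of iron_mid between -0.04 and 0.04 m and y of iron_mid in the frame of lens between -0.04 and 0.04 m and angle between iron_mid's own z axis and vertical below 0.25 rad and angle between the x axis of iron_mid and the x axis of lens, either way round below 0.3 rad and contact force between the fingers and wide_iron above 1 N), for 0.4 s.
At the end, for the whole second after the job is handed in: The widest iron stands upright (within 7 degrees) in the demagnetiser's window, in line with it, its cutting edge 40 to 80 mm below the top plate; it is still and gripped by the fingers, and pushes on the machine with less than 8 N (z of iron_edge in the frame of window between -0.08 and -0.04 m and horizontal distance between each of iron_edge, iron_mid and window below 0.008 m and angle between iron_mid's own z axis and vertical below 0.12 rad and angle between the y axis of iron_mid and the y axis of window, either way round below 0.15 rad and contact force between the fingers and wide_iron above 1 N and contact force between wide_iron and demag below 8 N and linear speed of wide_iron below 0.02 m/s); the arm keeps its last pose, push and grip.
It fails at once if one of the other irons or another thing on the bench is moved more than 25 mm (distance of any of mid_iron, slim_iron, wax_tin, block_plane, mallet, marking_gauge, offcut, bench_brush from where it was at the start of the episode above 0.025 m).
It also fails if it takes over 64 s, if anything falls off the work surface, if the arm or the gripper's body presses on something with over 40 N, if the wrist force passes 120 N, or if a joint passes its speed limit or range.

## Working session

There is one attempt and no reset: what is moved stays moved. The work goes in short steps, Python scripts to look and compute and a tool call to move; the robot and the scene stay as the last step left them, time stands still between calls to the robot, and variables do not carry over. Pictures are saved under pics/ and viewed, about 8 in all and at most 12, crops included, and the job is handed in when it is done.

Besides the shell and the picture viewer there is one more tool, called after "Emit:" in YAML: its name, and indented under it one key for each argument. move_arm: Moves the arm, as the interface text tells. Its arguments: {"type":"object","properties":{"moves":{"type":"array","items":{"type":"array"}},"squeeze":{"type":"number"}},"required":["moves"]}

```bash
ls; mkdir -p pics; python3 - <<'E'
from workcell import *
import cv2,numpy as np
o=get_obs(); print({k:np.round(v,3).tolist() for k,v in o.items()})
for n in ["scene","side","wrist"]:
    i=camera_info(n); print(n,{k:np.round(v,4).tolist() for k,v in i.items()})
    if n!="wrist": cv2.imwrite(f"pics/{n}0.png",camera(n)[:,:,::-1])
E
```

```text
pics
{'clock': 0.0, 'joint_pos': [-1.179, 0.333, -0.065, 1.461, 0.022, 1.35, -0.089], 'joint_velocities': [0.0, 0.0, 0.001, -0.001, 0.001, -0.001, 0.0], 'tau': [-0.001, -62.545, 0.049, -39.16, 0.016, 0.01, 0.0], 'position': [0.252, 0.572, 0.231], 'ee_rot': [0.206, 0.979, -0.001, -0.0], 'ft_force': [0.495, 0.262, -1.048], 'torque': [0.034, 0.072, 0.021], 'grip_width': 0.998}
scene {'fx': 528.3228, 'fy': 528.3228, 'cx': 318.367, 'cy': 245.9382, 'origin': [1.589, 0.9444, 0.9929], 'rotation': [0.3554, 0.7976, -0.4473, -0.1936]}
side {'fx': 435.9774, 'fy': 435.9774, 'cx': 312.7833, 'cy': 243.1663, 'origin': [0.2631, 0.7079, 0.8706], 'rotation': [-0.2037, 0.8991, -0.3787, 0.0824]}
wrist {'fx': 344.6627, 'fy': 344.6627, 'cx': 316.9541, 'cy': 238.869, 'origin': [0.1769, 0.6053, 0.3724], 'rotation': [0.826, 0.5394, 0.0886, 0.1372]}
```

View pics/scene0.png

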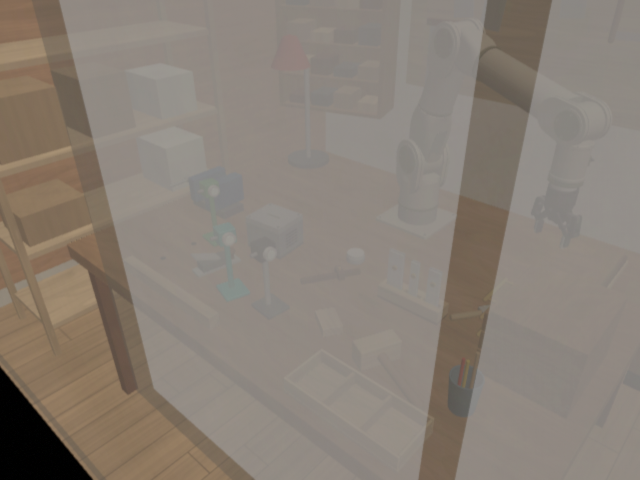

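View pics/side0.png

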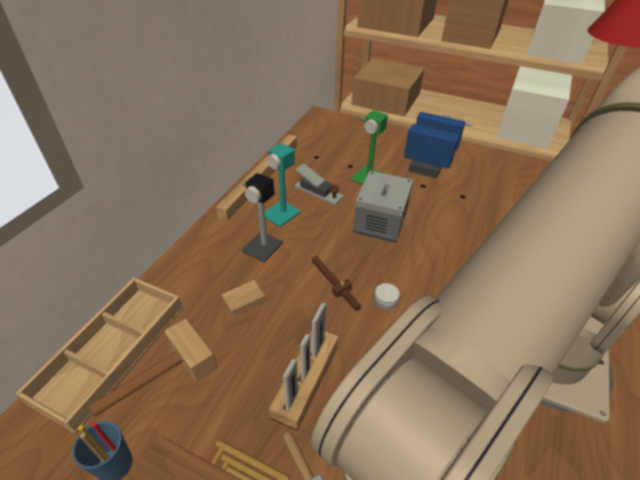

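Side view is clear: irons at about (290,383), (305,355) and (319,330), black inspection camera at (257,190), demagnetiser slot at (385,190), tin at (387,296). The scene view is veiled by a pane, but the same things show: irons at (397,268) to (435,288), camera at (266,252), demagnetiser at (275,230). I'll zoom both views.

```bash
cat > h.py <<'E'
from workcell import *
import cv2,numpy as np
from scipy.spatial.transform import Rotation as R
def ray(n,px,info=None):
    i=info or camera_info(n)
    d=np.array([(px[0]-i["cx"])/i["fx"],(px[1]-i["cy"])/i["fy"],1.])
    return np.array(i["origin"]),R.from_quat(i["rotation"]).apply(d)
def onz(n,px,z,info=None):
    o,d=ray(n,px,info); return o+d*(z-o[2])/d[2]
def tri(a,pa,b,pb):
    o1,d1=ray(a,pa);o2,d2=ray(b,pb)
    s=np.linalg.lstsq(np.c_[d1,-d2],o2-o1,rcond=None)[0]
    p,q=o1+d1*s[0],o2+d2*s[1]; return (p+q)/2,np.linalg.norm(p-q)
def proj(n,p,info=None):
    i=info or camera_info(n)
    c=R.from_quat(i["rotation"]).inv().apply(np.array(p)-i["origin"])
    return np.array([i["fx"]*c[0]/c[2]+i["cx"],i["fy"]*c[1]/c[2]+i["cy"]])
E
python3 - <<'E'
from h import *
s=cv2.imread("pics/side0.png");c=cv2.imread("pics/scene0.png")
def st(a): return cv2.normalize(a,None,0,255,cv2.NORM_MINMAX)
def z(a,w,h): return cv2.resize(a,(w,h),interpolation=cv2.INTER_CUBIC)
A=z(s[290:430,250:350],400,560) # x4
B=z(s[160:270,230:420],760//2*1,220)
out=np.zeros((600,800,3),np.uint8)
out[:560,:400]=A
out[:280,400:800]=z(st(c[240:324,370:490]),400,280)
out[290:600,400:800]=z(st(c[180:335,150:350]),400,310)
cv2.imwrite("pics/z1.png",out)
cv2.imwrite("pics/z2.png",z(s[160:265,235:425],800,442))
E
```

```text
(no output)
```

View pics/z1.png

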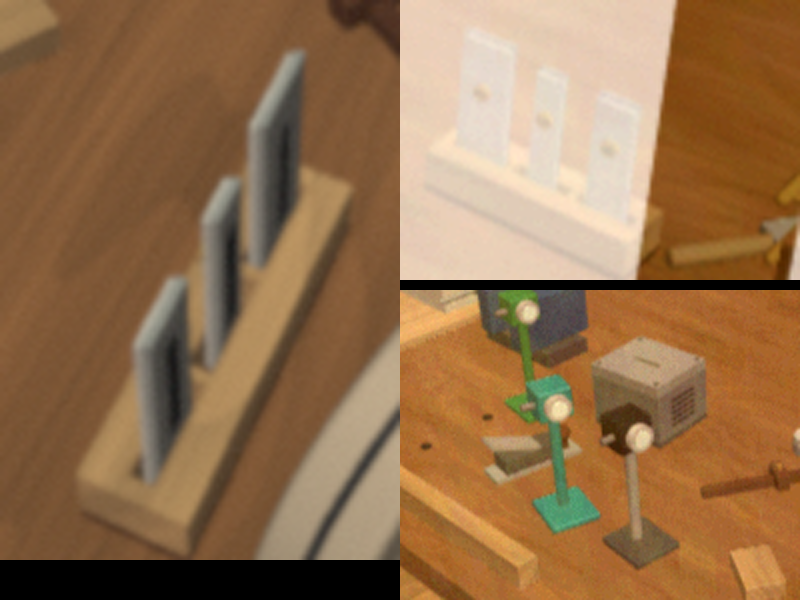

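View pics/z2.png

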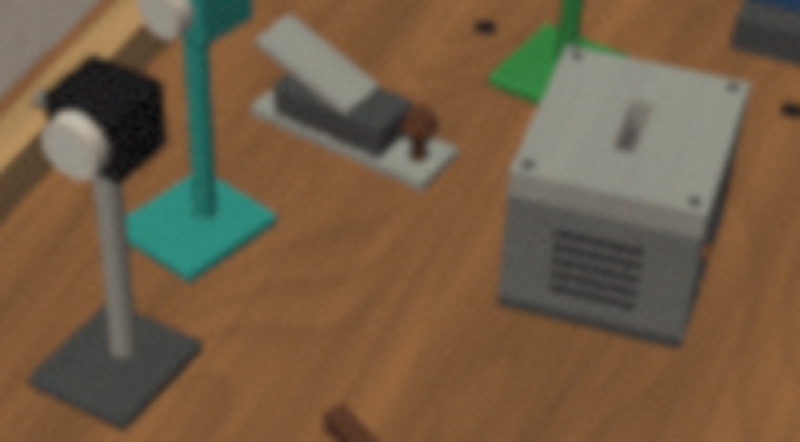

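Widest iron is the far one in the stand: top corners in side at about (325,303) and (314,321). The black camera's white lens disc is at side (252.8,194) and scene (270,253.5). The demagnetiser plate and slot are clear.

```bash
python3 - <<'E'
from h import *
np.set_printoptions(precision=4,suppress=True)
k=800/190
q=lambda x,y:(235+x/k,160+y/k)
a=lambda x,y:(250+x/4,290+y/4)
cz=lambda x,y:(370+(x-400)*.3,240+y*.3)
cc=lambda x,y:(150+(x-400)/2,180+(y-290)/2)
print("lens",tri("side",q(75,145),"scene",cc(640,437)), onz("side",q(75,145),.2),onz("scene",cc(640,437),.2))
print("cam base",[onz("side",q(*p),.0)[:2] for p in [(30,378),(110,312),(200,345),(125,427)]])
print("pole foot",onz("side",q(120,355),.01))
print("slot ctr",onz("side",q(635,126),.12),onz("scene",cc(650,358),.12),tri("side",q(635,126),"scene",cc(650,358)))
print("slot ends",onz("side",q(642,102),.12),onz("side",q(625,150),.12))
P=[onz("side",q(*p),.12) for p in [(570,45),(748,83),(705,218),(512,175)]]
print("plate side",np.array(P),np.mean(P,0))
P=[onz("scene",cc(*p),.12) for p in [(645,338),(706,366),(655,402),(594,366)]]
print("plate scene",np.array(P),np.mean(P,0))
print("wide top side",onz("side",a(300,54),.168),onz("side",a(254,127),.168))
print("wide top scene",onz("scene",cz(467,32),.168),onz("scene",cz(516,46),.168))
print("wide tri",tri("side",a(300,54),"scene",cz(467,32)),tri("side",a(254,127),"scene",cz(516,46)))
print("stand top side",[onz("side",a(*p),.045) for p in [(350,187),(190,518),(80,487)]])
print("mid/slim",[onz("side",a(*p),.16) for p in [(235,180),(205,222),(182,280),(138,345)]])
i=camera_info("side");print(R.from_quat(i["rotation"]).as_matrix()[:,2])
E
```

```text
lens (array([ 0.7604, -0.0025,  0.1996]), np.float64(0.0025607727563225365)) [ 0.7609 -0.004   0.2   ] [ 0.7617 -0.0001  0.2   ]
cam base [array([0.8067, 0.0124]), array([ 0.7912, -0.0664]), array([ 0.7196, -0.0646]), array([0.7273, 0.0239])]
pole foot [ 0.7579 -0.0241  0.01  ]
slot ctr [ 0.4942 -0.2695  0.12  ] [ 0.4896 -0.2702  0.12  ] (array([ 0.4933, -0.266 ,  0.1228]), np.float64(0.00023540879975637882))
slot ends [ 0.4984 -0.297   0.12  ] [ 0.4918 -0.242   0.12  ]
plate side [[ 0.5654 -0.3386  0.12  ]
 [ 0.4396 -0.3496  0.12  ]
 [ 0.4238 -0.1981  0.12  ]
 [ 0.5494 -0.1852  0.12  ]] [ 0.4945 -0.2679  0.12  ]
plate scene [[ 0.4425 -0.3324  0.12  ]
 [ 0.4461 -0.1764  0.12  ]
 [ 0.5891 -0.1545  0.12  ]
 [ 0.5737 -0.3218  0.12  ]] [ 0.5129 -0.2463  0.12  ]
wide top side [0.47   0.2044 0.168 ] [0.4719 0.2546 0.168 ]
wide top scene [0.48   0.2109 0.168 ] [0.4706 0.2562 0.168 ]
wide tri (array([0.471 , 0.2031, 0.1625]), np.float64(0.004406707263858521)) (array([0.4714, 0.2561, 0.1689]), np.float64(0.0014588612483578138))
stand top side [array([0.4432, 0.1885, 0.045 ]), array([0.4394, 0.3928, 0.045 ]), array([0.4944, 0.4022, 0.045 ])]
mid/slim [array([0.4694, 0.2811, 0.16  ]), array([0.472 , 0.3081, 0.16  ]), array([0.4678, 0.34  , 0.16  ]), array([0.4707, 0.3773, 0.16  ])]
[ 0.3025 -0.6473 -0.6996]
```

Emit:
move_arm:
  moves:
    - [[-0.97, -0.65, 0], [0, 0, 0], 1]
    - [[-0.97, -0.65, 0], [0, 0, 0], 1]
    - [[-0.97, -0.65, 0], [0, 0, 0], 1]
    - [[-0.97, -0.65, 0], [0, 0, 0], 1]
    - [[-0.97, -0.65, 0], [0, 0, 0], 1]
  squeeze: 60

```text
clock: 0.72
position: [0.3305, 0.4477, 0.231]
ee_rot: [0.206, 0.979, -0.0, -0.0]
ft_force: [0.2, -1.4, 0.4]
grip_width: 1.001
```

Emit:
move_arm:
  moves:
    - [[-0.97, -0.65, 0], [0, 0, 0], 1]
    - [[-0.97, -0.65, 0], [0, 0, 0], 1]
    - [[-0.97, -0.65, 0], [0, 0, 0], 1]
    - [[-0.97, -0.65, 0], [0, 0, 0], 1]
    - [[-0.97, -0.65, 0], [0, 0, 0], 1]

```text
clock: 1.35
position: [0.4086, 0.3246, 0.231]
ee_rot: [0.206, 0.979, -0.0, -0.0]
ft_force: [0.0, -0.6, 0.2]
grip_width: 1.003
```

Emit:
move_arm:
  moves:
    - [[-0.97, -0.65, 0], [0, 0, 0], 1]
    - [[-0.97, -0.65, 0], [0, 0, 0], 1]
    - [[0, 0, 0], [0, 0, 9.5], 1]
    - [[0, 0, 0], [0, 0, 9.5], 1]
    - [[0, 0, 0], [0, 0, 9.5], 1]

```text
clock: 1.98
position: [0.4395, 0.2761, 0.231]
ee_rot: [0.443, 0.897, -0.0, -0.0]
ft_force: [-0.9, 0.1, -0.1]
grip_width: 1.001
```

Emit:
move_arm:
  moves:
    - [[0, 0, 0], [0, 0, 9.5], 1]
    - [[0, 0, 0], [0, 0, 9.5], 1]
    - [[0, 0, 0], [0, 0, 9.5], 1]
    - [[0, 0, 0], [0, 0, 9.2], 1]
    - [[0, 0, 0], [0, 0, 0], 1]

```text
clock: 2.6
position: [0.4394, 0.2762, 0.231]
ee_rot: [0.707, 0.708, -0.0, -0.0]
ft_force: [-0.2, 0.5, -0.4]
grip_width: 0.997
```

```bash
python3 - <<'E'
from h import *
i=camera_info("wrist");print({k:np.round(v,4).tolist() for k,v in i.items()})
im=camera("wrist")[:,:,::-1];s=camera("side")[:,:,::-1]
for n,p in dict(wc=(.471,.229,.168),lens=(.76,-.003,.2),win=(.494,-.268,.12)).items(): print(n,proj("wrist",p),proj("side",p))
cv2.imwrite("pics/w1.png",im);cv2.imwrite("pics/s1.png",s)
E
```

```text
{'fx': 344.6627, 'fy': 344.6627, 'cx': 316.9541, 'cy': 238.869, 'origin': [0.4407, 0.3594, 0.3728], 'rotation': [0.9865, 0.0013, -0.0005, 0.1639]}
wc [360.89425181 322.53430117] [319.42214473 312.26600495]
lens [706.9027621 593.046114 ] [252.90649228 194.75737067]
win [356.40155938 638.14175664] [385.69360181 190.24049222]
```

View pics/w1.png

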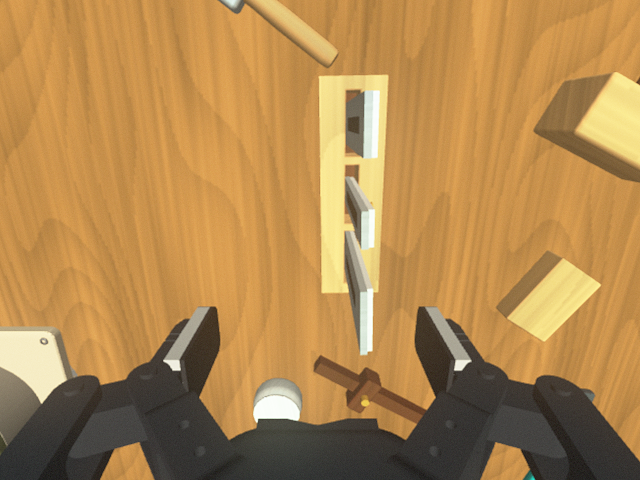

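Wrist view: the stand runs down the picture, with the widest iron nearest the gripper. Its bright top strip goes from about (366,291) to (366,353), within 5 px of my estimate. I'll fit the strip from a mask.

```bash
python3 - <<'E'
from h import *
np.set_printoptions(precision=4,suppress=True)
im=cv2.imread("pics/w1.png")
info=dict(fx=344.6627,fy=344.6627,cx=316.9541,cy=238.869,origin=[.4407,.3594,.3728],rotation=[.9865,.0013,-.0005,.1639])
h=cv2.cvtColor(im,cv2.COLOR_BGR2HSV)
roi=np.zeros(im.shape[:2],np.uint8);roi[280:362,345:385]=1
for v in (150,185,215):
    m=((h[...,1]<60)&(h[...,2]>v)).astype(np.uint8)*roi
    c=max(cv2.findContours(m,0,2)[0],key=cv2.contourArea)
    b=cv2.boxPoints(cv2.minAreaRect(c)); print(v,cv2.contourArea(c),b.round(1).tolist())
    P=np.array([onz("wrist",p,.168,info) for p in b])[:,:2]; print(P.tolist(),P.mean(0))
z=im[275:365,335:395];print(h[320,352:380].tolist());
E
```

```text
150 846.0 [[357.8999938964844, 280.0], [371.79998779296875, 279.6000061035156], [373.79998779296875, 353.79998779296875], [360.0, 354.20001220703125]]
[[0.46747581242281144, 0.2610429664193601], [0.47650581613253035, 0.26134752582690535], [0.48107893165982957, 0.20349572506212904], [0.4713017698229791, 0.20313711218452002]] [0.4741 0.2323]
185 765.5 [[360.0, 354.0], [360.0, 280.0], [372.0, 280.0], [372.0, 354.0]]
[[0.4712924350618958, 0.2032779556667565], [0.4688208209536804, 0.26104827542532755], [0.47667294137332356, 0.26107245885492636], [0.4797945579504843, 0.2033075299511338]] [0.4741 0.2322]
215 663.0 [[360.0, 354.0], [361.1000061035156, 287.79998779296875], [372.79998779296875, 288.0], [371.70001220703125, 354.20001220703125]]
[[0.47126841686247634, 0.20329240057752315], [0.4697696218341991, 0.2553680158889548], [0.47749341157365055, 0.255249214955499], [0.47956441191630933, 0.20315641860544345]] [0.4745 0.2293]
[[17, 155, 202], [17, 142, 171], [17, 84, 127], [24, 47, 104], [24, 51, 106], [22, 51, 111], [19, 57, 111], [30, 33, 115], [51, 23, 208], [58, 15, 236], [58, 14, 231], [54, 15, 232], [55, 19, 231], [58, 15, 233], [54, 16, 230], [49, 14, 247], [45, 6, 253], [42, 5, 253], [48, 5, 254], [70, 3, 255], [30, 28, 236], [17, 165, 196], [17, 155, 201], [16, 148, 202], [17, 150, 199], [17, 149, 197], [17, 149, 199], [17, 151, 198]]
```

Emit:
move_arm:
  moves:
    - [[-0.94, 0.7, 0], [0, 0, 0], 0.7]
    - [[-0.94, 0.7, 0], [0, 0, -1.5], 0.7]
    - [[0, 0, 0.5], [0, 0, 0], 0.7]
    - [[0, 0, 0.8], [0, 0, 0], 0.7]
    - [[0, 0, 0.8], [0, 0, 0], 0.7]

```text
clock: 3.32
position: [0.474, 0.23, 0.1777]
ee_rot: [0.697, 0.718, -0.0, -0.0]
ft_force: [0.8, -0.5, -0.5]
grip_width: 0.698
```

Emit:
move_arm:
  moves:
    - [[0, 0, 0.8], [0, 0, 0], 0.7]
    - [[0, 0, 0.7], [0, 0, 0], 0.7]
    - [[0, 0, 0.36], [0, 0, 0], 0.7]
    - [[0, 0, 0], [0, 0, 0], 0.6]
    - [[0, 0, 0], [0, 0, 0], 0.5]

```text
clock: 3.95
position: [0.475, 0.2296, 0.133]
ee_rot: [0.698, 0.717, 0.001, 0.0]
ft_force: [-0.6, 0.5, 0.4]
grip_width: 0.496
```

Emit:
move_arm:
  moves:
    - [[0, 0, 0], [0, 0, 0], 0.3]
    - [[0, 0, 0], [0, 0, 0], 0.15]
    - [[0, 0, 0], [0, 0, 0], 0]
    - [[0, 0, 0], [0, 0, 0], 0]
    - [[0, 0, 0], [0, 0, 0], 0]

```text
clock: 4.58
position: [0.4747, 0.2295, 0.1327]
ee_rot: [0.698, 0.717, 0.0, -0.0]
ft_force: [-2.6, 0.1, 5.2]
grip_width: 0.097
```

Emit:
move_arm:
  moves:
    - [[0, 0, 0], [0, 0, 0], 0]
    - [[0, 0, 0], [0, 0, 0], 0]
    - [[0, 0, -0.3], [0, 0, 0], 0]
    - [[0, 0, -0.3], [0, 0, 0], 0]
    - [[0, 0, 0], [0, 0, 0], 0]

```text
clock: 5.2
position: [0.475, 0.2295, 0.1479]
ee_rot: [0.698, 0.716, 0.001, 0.0]
ft_force: [-0.2, 0.5, -3.6]
grip_width: 0.093
```

Emit:
move_arm:
  moves:
    - [[0, 0, -0.7], [0, 0, 0], 0]
    - [[0, 0, -0.9], [0, 0, 0], 0]
    - [[0, 0, -0.9], [0, 0, 0], 0]
    - [[0, 0, -0.9], [0, 0, 0], 0]
    - [[0, 0, -0.5], [0, 0, 0], 0]

```text
clock: 5.82
position: [0.4751, 0.2294, 0.2468]
ee_rot: [0.698, 0.716, 0.001, 0.0]
ft_force: [0.6, 0.2, -4.2]
grip_width: 0.102
```

Emit:
move_arm:
  moves:
    - [[-0.2, 0.5, 0], [0, 0, 0], 0]
    - [[-0.4, 0.99, 0], [0, 0, 0], 0]
    - [[-0.4, 0.99, 0], [0, 0, 0], 0]
    - [[-0.4, 0.99, 0], [0, 0, 0], 0]
    - [[-0.4, 0.99, 0], [0, 0, 0], 0]

```text
clock: 6.45
position: [0.5884, 0.1861, 0.2434]
ee_rot: [0.698, 0.716, -0.001, -0.0]
ft_force: [-1.4, 0.5, -3.5]
grip_width: 0.099
```

Emit:
move_arm:
  moves:
    - [[-0.4, 0.99, 0], [0, 0, 0], 0]
    - [[-0.4, 0.99, 0], [0, 0, 0], 0]
    - [[-0.4, 0.99, 0], [0, 0, 0], 0]
    - [[-0.4, 0.99, 0], [0, 0, 0], 0]
    - [[-0.4, 0.99, 0], [0, 0, 0], 0]

```text
clock: 7.08
position: [0.7134, 0.1395, 0.2429]
ee_rot: [0.698, 0.716, -0.001, -0.0]
ft_force: [0.3, 0.2, -4.3]
grip_width: 0.095
```

Emit:
move_arm:
  moves:
    - [[-0.4, 0.99, 0], [0, 0, 0], 0]
    - [[-0.4, 0.99, 0], [0, 0, 0], 0]
    - [[-0.2, 0.5, 0], [0, 0, 0], 0]
    - [[0, 0, 0], [0, 0, 0], 0]

```text
clock: 7.58
position: [0.7755, 0.1156, 0.2421]
ee_rot: [0.698, 0.716, -0.002, -0.0]
ft_force: [0.5, 0.6, -5.0]
grip_width: 0.099
```

Now I'll turn +98° about tool z, then pause there for more than a second.

Emit:
move_arm:
  moves:
    - [[0, 0, 0], [0, 0, 9.8], 0]
    - [[0, 0, 0], [0, 0, 9.8], 0]
    - [[0, 0, 0], [0, 0, 9.8], 0]
    - [[0, 0, 0], [0, 0, 9.8], 0]
    - [[0, 0, 0], [0, 0, 9.8], 0]

```text
clock: 8.2
position: [0.7745, 0.1176, 0.2442]
ee_rot: [0.933, 0.36, -0.0, -0.0]
ft_force: [-0.0, -0.3, -3.5]
grip_width: 0.099
```

Emit:
move_arm:
  moves:
    - [[0, 0, 0], [0, 0, 9.8], 0]
    - [[0, 0, 0], [0, 0, 9.8], 0]
    - [[0, 0, 0], [0, 0, 9.8], 0]
    - [[0, 0, 0], [0, 0, 9.8], 0]
    - [[0, 0, 0], [0, 0, 9.8], 0]

```text
clock: 8.82
position: [0.7745, 0.1176, 0.2442]
ee_rot: [0.998, -0.059, -0.0, -0.0]
ft_force: [0.3, -0.2, -3.9]
grip_width: 0.095
```

Emit:
move_arm:
  moves:
    - [[0, 0, 0], [0, 0, 0], 0]
    - [[0, 0, 0], [0, 0, 0], 0]
    - [[0, 0, 0], [0, 0, 0], 0]

```text
clock: 9.2
position: [0.7749, 0.1174, 0.2448]
ee_rot: [0.998, -0.055, -0.0, -0.0]
ft_force: [0.6, 0.5, -3.8]
grip_width: 0.096
```

```bash
python3 - <<'E'
from h import *
o=get_obs();print(np.round(o["joint_pos"],2),R.from_quat(o["ee_rot"]).as_matrix().round(3).tolist(),o["position"])
s=camera("side")[:,:,::-1];c=camera("scene")[:,:,::-1];w=camera("wrist")[:,:,::-1]
cv2.imwrite("pics/s2.png",s);cv2.imwrite("pics/c2.png",c);cv2.imwrite("pics/w2.png",w)
out=np.zeros((480,800,3),np.uint8)
out[:480,:400]=cv2.resize(s[120:270,195:320],(400,480),interpolation=2)
out[:300,400:]=cv2.resize(cv2.normalize(c[190:310,220:380],None,0,255,cv2.NORM_MINMAX),(400,300),interpolation=2)
cv2.imwrite("pics/z3.png",out)
E
```

```text
[-0.51  0.78  0.66  0.91 -0.44  1.57 -1.69] [[0.994, -0.11, -0.0], [-0.11, -0.994, 0.0], [-0.0, -0.0, -1.0]] [0.77491545 0.11735024 0.24476451]
```

View pics/z3.png

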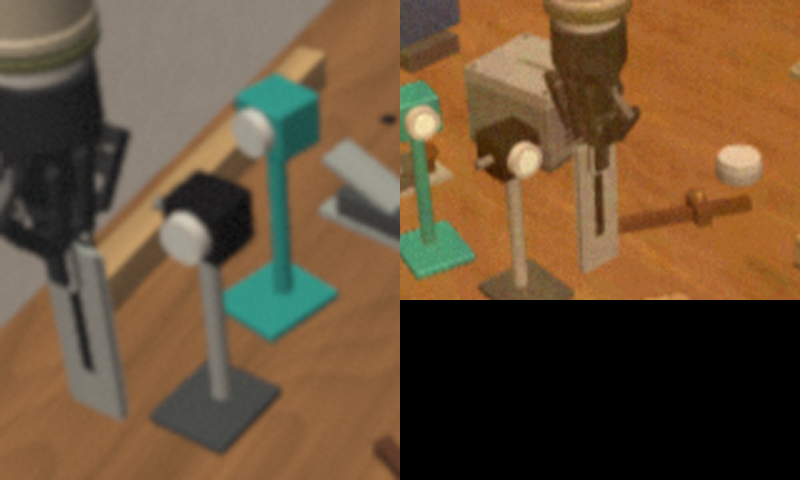

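Side view shows the iron in front of the black camera, with the slotted plain back facing away and so the screw side to the lens. The edge hangs at about crop (100,410). I'll hold a little longer, then turn half round.

Emit:
move_arm:
  moves:
    - [[0, 0, 0], [0, 0, 0], 0]
    - [[0, 0, 0], [0, 0, 0], 0]
    - [[0, 0, 0], [0, 0, 0], 0]
    - [[0, 0, 0], [0, 0, 0], 0]
    - [[0, 0, 0], [0, 0, 0], 0]

```text
clock: 9.98
position: [0.775, 0.1173, 0.2448]
ee_rot: [0.998, -0.056, 0.0, -0.0]
ft_force: [0.1, -1.0, -4.4]
grip_width: 0.092
```

Emit:
move_arm:
  moves:
    - [[0, 0, 0], [0, 0, -10], 0]
    - [[0, 0, 0], [0, 0, -10], 0]
    - [[0, 0, 0], [0, 0, -10], 0]
    - [[0, 0, 0], [0, 0, -10], 0]
    - [[0, 0, 0], [0, 0, -10], 0]

```text
clock: 10.6
position: [0.775, 0.1172, 0.2448]
ee_rot: [0.928, 0.373, -0.0, -0.0]
ft_force: [-0.0, 0.1, -3.4]
grip_width: 0.096
```

Emit:
move_arm:
  moves:
    - [[0, 0, 0], [0, 0, -10], 0]
    - [[0, 0, 0], [0, 0, -10], 0]
    - [[0, 0, 0], [0, 0, -10], 0]
    - [[0, 0, 0], [0, 0, -10], 0]
    - [[0, 0, 0], [0, 0, -10], 0]

```text
clock: 11.22
position: [0.775, 0.1172, 0.2447]
ee_rot: [0.683, 0.73, -0.0, -0.0]
ft_force: [0.1, 0.2, -3.2]
grip_width: 0.097
```

Emit:
move_arm:
  moves:
    - [[0, 0, 0], [0, 0, -10], 0]
    - [[0, 0, 0], [0, 0, -10], 0]
    - [[0, 0, 0], [0, 0, -10], 0]
    - [[0, 0, 0], [0, 0, -10], 0]
    - [[0, 0, 0], [0, 0, -10], 0]

```text
clock: 11.85
position: [0.775, 0.117, 0.2447]
ee_rot: [0.31, 0.951, -0.0, -0.0]
ft_force: [0.3, -0.4, -3.7]
grip_width: 0.1
```

Emit:
move_arm:
  moves:
    - [[0, 0, 0], [0, 0, -10], 0]
    - [[0, 0, 0], [0, 0, -10], 0]
    - [[0, 0, 0], [0, 0, -10], 0]
    - [[0, 0, 0], [0, 0, 0], 0]
    - [[0, 0, 0], [0, 0, 0], 0]

```text
clock: 12.48
position: [0.775, 0.1172, 0.2447]
ee_rot: [0.058, 0.998, -0.0, -0.0]
ft_force: [0.4, -0.3, -4.6]
grip_width: 0.094
```

Emit:
move_arm:
  moves:
    - [[0, 0, 0], [0, 0, 0], 0]
    - [[0, 0, 0], [0, 0, 0], 0]
    - [[0, 0, 0], [0, 0, 0], 0]
    - [[0, 0, 0], [0, 0, 0], 0]
    - [[0, 0, 0], [0, 0, 0], 0]

```text
clock: 13.1
position: [0.775, 0.1173, 0.2448]
ee_rot: [0.056, 0.998, 0.0, 0.0]
ft_force: [0.4, 0.4, -3.8]
grip_width: 0.099
```

```bash
python3 - <<'E'
from h import *
np.set_printoptions(precision=3,suppress=True)
k=800/190
q=lambda x,y:(235+x/k,160+y/k)
print("turq foot",onz("side",q(205,210),.01),"green foot",onz("side",(366,178),.01),"green head",onz("side",(375,123),.2),"blue box",onz("side",(425,170),0))
for n,p in dict(tcp=(.494,-.268,.29)).items():print(p)
E
```

```text
turq foot [ 0.778 -0.181  0.01 ] green foot [ 0.608 -0.446  0.01 ] green head [ 0.607 -0.471  0.2  ] blue box [ 0.445 -0.592 -0.   ]
(0.494, -0.268, 0.29)
```

Emit:
move_arm:
  moves:
    - [[0, 0, 0], [0, 0, 0], 0]
    - [[0, 0, 0], [0, 0, 0], 0]
    - [[0, 0, -0.5], [0, 0, 0], 0]
    - [[0, 0, -0.9], [0, 0, 0], 0]
    - [[0, 0, -0.6], [0, 0, 0], 0]

```text
clock: 13.72
position: [0.7753, 0.1173, 0.2971]
ee_rot: [0.056, 0.998, 0.0, 0.001]
ft_force: [-0.7, -0.3, -3.8]
grip_width: 0.099
```

Emit:
move_arm:
  moves:
    - [[0.93, -0.1, 0], [0, 0, 0], 0]
    - [[0.93, -0.1, 0], [0, 0, 0], 0]
    - [[0.93, -0.1, 0], [0, 0, 0], 0]
    - [[0.93, -0.1, 0], [0, 0, 0], 0]
    - [[0.93, -0.1, 0], [0, 0, 0], 0]

```text
clock: 14.35
position: [0.6574, 0.118, 0.2956]
ee_rot: [0.056, 0.998, 0.0, 0.0]
ft_force: [0.2, -0.7, -3.1]
grip_width: 0.095
```

Emit:
move_arm:
  moves:
    - [[0.93, -0.1, 0], [0, 0, 0], 0]
    - [[0.93, -0.1, 0], [0, 0, 0], 0]
    - [[0.93, -0.1, 0], [0, 0, 0], 0]
    - [[0.93, -0.1, 0], [0, 0, 0], 0]
    - [[0.93, -0.1, 0], [0, 0, 0], 0]

```text
clock: 14.98
position: [0.5406, 0.1186, 0.2957]
ee_rot: [0.056, 0.998, 0.0, 0.001]
ft_force: [0.5, 0.2, -3.0]
grip_width: 0.099
```

Emit:
move_arm:
  moves:
    - [[0.93, -0.1, 0], [0, 0, 0], 0]
    - [[0.93, -0.1, 0], [0, 0, 0], 0]
    - [[0, 0, 0], [0, 0, 9.75], 0]
    - [[0, 0, 0], [0, 0, 9.75], 0]
    - [[0, 0, 0], [0, 0, 9.75], 0]

```text
clock: 15.6
position: [0.4946, 0.1189, 0.2958]
ee_rot: [0.309, 0.951, 0.001, 0.001]
ft_force: [-0.2, 0.5, -3.8]
grip_width: 0.098
```

Emit:
move_arm:
  moves:
    - [[0, 0, 0], [0, 0, 9.75], 0]
    - [[0, 0, 0], [0, 0, 9.75], 0]
    - [[0, 0, 0], [0, 0, 9.75], 0]
    - [[0, 0, 0], [0, 0, 9.75], 0]
    - [[0, 0, 0], [0, 0, 9.75], 0]

```text
clock: 16.23
position: [0.4946, 0.1189, 0.2957]
ee_rot: [0.674, 0.738, 0.001, 0.0]
ft_force: [-0.1, 0.5, -4.8]
grip_width: 0.096
```

Emit:
move_arm:
  moves:
    - [[-0.5, -0.05, 0], [0, 0, 0], 0]
    - [[-0.95, -0.1, 0], [0, 0, 0], 0]
    - [[-0.95, -0.1, 0], [0, 0, 0], 0]
    - [[-0.95, -0.1, 0], [0, 0, 0], 0]
    - [[-0.95, -0.1, 0], [0, 0, 0], 0]

```text
clock: 16.85
position: [0.4935, 0.0089, 0.2954]
ee_rot: [0.671, 0.742, 0.0, 0.0]
ft_force: [-0.1, -0.3, -3.8]
grip_width: 0.094
```

Emit:
move_arm:
  moves:
    - [[-0.95, -0.1, 0], [0, 0, 0], 0]
    - [[-0.95, -0.1, 0], [0, 0, 0], 0]
    - [[-0.95, -0.1, 0], [0, 0, 0], 0]
    - [[-0.95, -0.1, 0], [0, 0, 0], 0]
    - [[-0.95, -0.1, 0], [0, 0, 0], 0]

```text
clock: 17.48
position: [0.4922, -0.1104, 0.2954]
ee_rot: [0.671, 0.742, 0.0, 0.0]
ft_force: [-0.0, -0.2, -2.9]
grip_width: 0.099
```

Emit:
move_arm:
  moves:
    - [[-0.95, -0.08, 0], [0, 0, 0], 0]
    - [[-0.95, -0.08, 0], [0, 0, 0], 0]
    - [[-0.95, -0.08, 0], [0, 0, 0], 0]
    - [[-0.95, -0.08, 0], [0, 0, 0], 0]
    - [[-0.95, -0.08, 0], [0, 0, 0], 0]

```text
clock: 18.1
position: [0.4935, -0.2295, 0.2954]
ee_rot: [0.671, 0.742, 0.0, 0.0]
ft_force: [0.1, 0.9, -3.6]
grip_width: 0.099
```

Emit:
move_arm:
  moves:
    - [[-0.95, -0.08, 0], [0, 0, 0], 0]
    - [[-0.95, -0.08, 0], [0, 0, 0], 0]
    - [[-0.95, -0.08, 0], [0, 0, 0], 0]
    - [[-0.95, -0.08, 0], [0, 0, 0], 0]
    - [[0, 0, 0], [0, 0, 0], 0]

```text
clock: 18.73
position: [0.4938, -0.3259, 0.2951]
ee_rot: [0.672, 0.741, -0.001, 0.0]
ft_force: [-0.4, 0.2, -4.0]
grip_width: 0.096
```

Emit:
move_arm:
  moves:
    - [[0, 0, 0], [0, 0, 0], 0]
    - [[0, 0, 0], [0, 0, 0], 0]

```text
clock: 18.98
position: [0.4954, -0.3223, 0.295]
ee_rot: [0.671, 0.741, 0.0, -0.0]
ft_force: [0.0, -0.3, -3.2]
grip_width: 0.095
```

```bash
python3 - <<'E'
from h import *
import json
o=get_obs();i=camera_info("wrist")
w=camera("wrist")[:,:,::-1]
json.dump(dict(info={k:np.array(v).tolist() for k,v in i.items()},pos=np.array(o["position"]).tolist(),q=np.array(o["ee_rot"]).tolist()),open("w3.json","w"))
print(o["position"],o["ee_rot"],proj("wrist",(.4945,-.268,.12),i))
cv2.imwrite("pics/w3.png",w)
E
```

```text
[ 0.49542479 -0.32234063  0.29495188] [ 6.71275080e-01  7.41208263e-01  2.78026933e-04 -3.38403810e-05] [320.66584883 155.30010923]
```

View pics/w3.png

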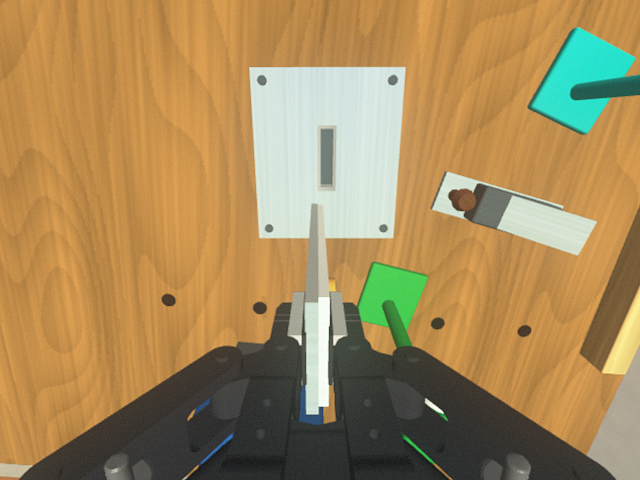

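Wrist view: the plate with its slot at about (327,158); the iron's lower near corner is at about (317,205), and its near edge runs up to the fingers at about (317,300). One zoom will give exact corners.

```bash
python3 - <<'E'
from h import *
import json
np.set_printoptions(precision=4,suppress=True)
d=json.load(open("w3.json"));i=d["info"]
im=cv2.imread("pics/w3.png");g=cv2.cvtColor(im,cv2.COLOR_BGR2GRAY)
m=(g[110:205,300:350]<140).astype(np.uint8)
n,l,s,c=cv2.connectedComponentsWithStats(m);print(s.tolist())
Q=R.from_quat(d["q"])
P=[onz("wrist",p,.12,i) for p in [(249,67),(405,67),(394,238),(259,238)]]
c=np.mean(P,0);print(P,"plate c",c,"tool",Q.inv().apply(c-d["pos"]))
print("yaw plate",[np.degrees(np.arctan2(*(P[a]-P[b])[1::-1])) for a,b in((1,0),(2,3),(0,3),(1,2))], "tool y",np.degrees(np.arctan2(*Q.as_matrix()[1::-1,1])))
Z=np.zeros((600,800,3),np.uint8)
Z[:600,:400]=cv2.resize(im[110:215,290:360],(400,600),interpolation=cv2.INTER_NEAREST)
Z[:600,400:]=cv2.resize(im[195:435,237:397],(400,600),interpolation=2)
cv2.imwrite("pics/z4.png",Z)
E
```

```text
[[0, 0, 50, 95, 4118], [21, 19, 12, 56, 632]]
[array([ 0.4279, -0.2028,  0.12  ]), array([ 0.5568, -0.1899,  0.12  ]), array([ 0.5733, -0.3388,  0.12  ]), array([ 0.443 , -0.3518,  0.12  ])] plate c [ 0.5003 -0.2708  0.12  ] tool [0.0507 0.0098 0.175 ]
yaw plate [np.float64(5.7031659120028255), np.float64(5.716132870576527), np.float64(95.77318760550584), np.float64(96.34686773632474)] tool y 5.668886439336762
```

View pics/z4.png

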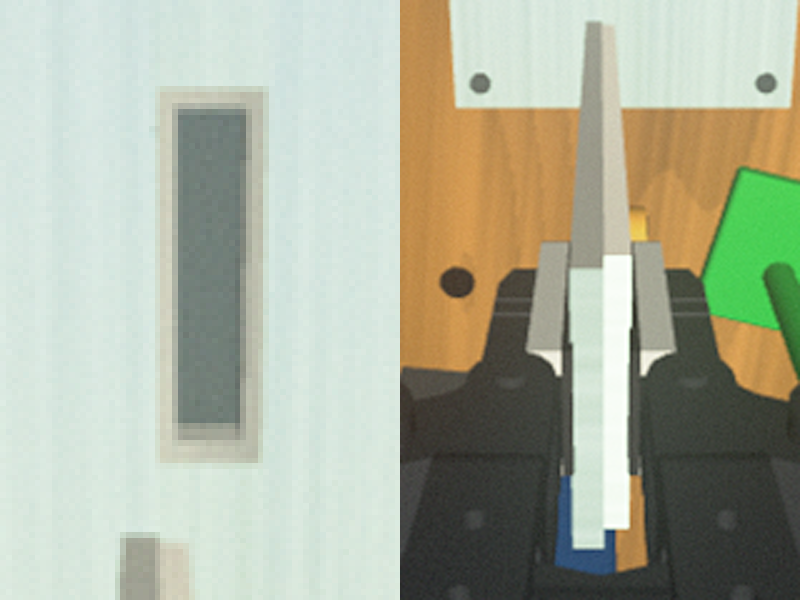

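```bash
cat >> h.py <<'E'
import json
E
python3 - <<'E'
from h import *
np.set_printoptions(precision=4,suppress=True)
d=json.load(open("w3.json"));i=d["info"];Q=R.from_quat(d["q"])
T=lambda px,z:Q.inv().apply(onz("wrist",px,z,i)-d["pos"])
C=[(318,125.2),(336.4,125.2),(335.8,190.8),(318,190.8)]
W=np.array([T(p,.12) for p in C]);print(W,"slot c tool",W.mean(0))
for z in (.170,.174,.178):print("iron low near corner",z,T((311,203.6),z),T((323.2,204.5),z))
for z in (.327,.330,.333): print("top blade near/far",z,T((304.2,302.2),z),T((317,302),z),T((304.8,414.6),z))
print("cap top",T((329.8,296.6),.327),T((329.5,406),.327))
E
```

```text
[[0.0797 0.002  0.175 ]
 [0.0797 0.018  0.175 ]
 [0.022  0.0185 0.175 ]
 [0.022  0.002  0.175 ]] slot c tool [0.0509 0.0101 0.175 ]
iron low near corner 0.17 [ 0.0214 -0.0036  0.125 ] [0.0207 0.0061 0.125 ]
iron low near corner 0.174 [ 0.0223 -0.0035  0.121 ] [0.0216 0.006  0.121 ]
iron low near corner 0.178 [ 0.0232 -0.0034  0.117 ] [0.0226 0.0059 0.117 ]
top blade near/far 0.327 [ 0.0215 -0.0033 -0.032 ] [ 0.0216  0.0013 -0.032 ] [-0.0301 -0.0037 -0.0321]
top blade near/far 0.33 [ 0.0232 -0.0032 -0.035 ] [ 0.0233  0.0013 -0.035 ] [-0.027  -0.0035 -0.0351]
top blade near/far 0.333 [ 0.0249 -0.0031 -0.038 ] [ 0.0249  0.0013 -0.038 ] [-0.0239 -0.0034 -0.0381]
cap top [ 0.0238  0.0058 -0.032 ] [-0.0257  0.0063 -0.0321]
```

Iron centre sits at tool (-0.0025, +0.0012) and is upright, with yaw aligned to within 0.1°. The slot is at tool (0.051, 0.010). So I move tool x +53.5 mm and tool y +8.8 mm, to about (0.499,-0.268), then lower to just above the mouth.

Emit:
move_arm:
  moves:
    - [[0.5, 0.1, 0], [0, 0, 0], 0]
    - [[0.8, 0.15, 0], [0, 0, 0], 0]
    - [[0.6, 0.1, 0], [0, 0, 0], 0]
    - [[0.24, 0, 0], [0, 0, 0], 0]
    - [[0, 0, 0], [0, 0, 0], 0]

```text
clock: 19.65
position: [0.4988, -0.2687, 0.2949]
ee_rot: [0.672, 0.741, 0.0, 0.0]
ft_force: [-0.4, -1.0, -4.0]
grip_width: 0.095
```

Emit:
move_arm:
  moves:
    - [[0, 0, 0.5], [0, 0, 0], 0]
    - [[0, 0, 0.7], [0, 0, 0], 0]
    - [[0, 0, 0.4], [0, 0, 0], 0]
    - [[0, 0, 0.1], [0, 0, 0], 0]
    - [[0, 0, 0], [0, 0, 0], 0]

```text
clock: 20.27
position: [0.4989, -0.2691, 0.2523]
ee_rot: [0.672, 0.74, 0.0, 0.0]
ft_force: [0.5, 0.5, -3.9]
grip_width: 0.1
```

Emit:
move_arm:
  moves:
    - [[0, 0, 0], [0, 0, 0], 0]
    - [[0, 0, 0], [0, 0, 0], 0]

```text
clock: 20.52
position: [0.499, -0.2691, 0.2527]
ee_rot: [0.672, 0.74, 0.0, 0.0]
ft_force: [0.3, -0.2, -4.0]
grip_width: 0.097
```

```bash
python3 - <<'E'
from h import *
o=get_obs();i=camera_info("wrist")
w=camera("wrist")[:,:,::-1]
print(np.round(o["position"],4),o["ee_rot"],o["ft_force"])
cv2.imwrite("pics/w4.png",w)
cv2.imwrite("pics/z5.png",cv2.resize(w[160:320,210:420],(788,600),interpolation=2))
E
```

```text
[ 0.499  -0.2691  0.2527] [6.72163293e-01 7.40402853e-01 1.82695961e-04 3.00188969e-04] [ 0.3410958  -0.19669433 -4.01893041]
```

View pics/z5.png

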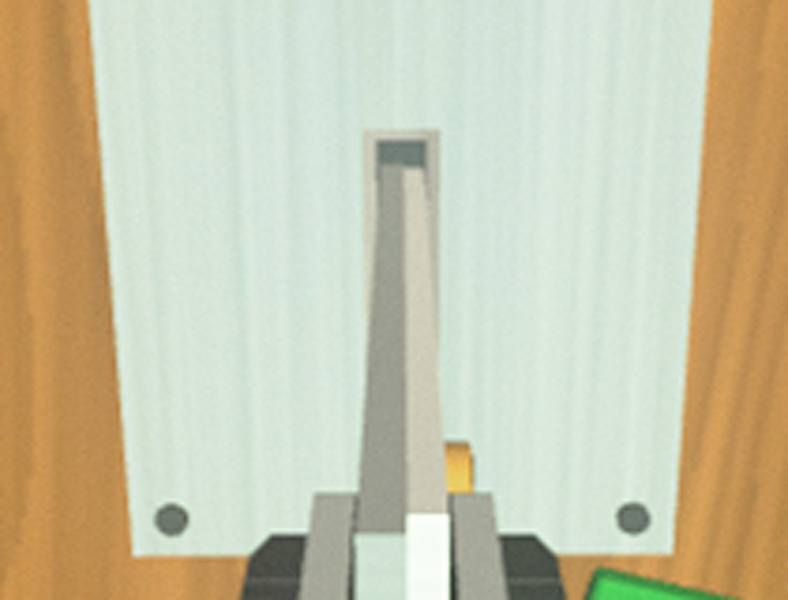

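Wrist view: the iron's lower corner is at about (311–322, 204.5), centred sideways in the slot mouth (inner slot 310.5–324, mouth edge at row 194.7). I'll check the lengthwise offset numerically.

```bash
python3 - <<'E'
from h import *
np.set_printoptions(precision=4,suppress=True)
i=camera_info("wrist");o=get_obs();Q=R.from_quat(o["ee_rot"]);p0=np.array(o["position"])
T=lambda px,z:Q.inv().apply(onz("wrist",px,z,i)-p0)
k=788/210;f=lambda x,y:(210+x/k,160+y/k)
c=(T(f(378,167),.1317)+T(f(422,167),.1317))/2
m=(T(f(363,130),.12)+T(f(440,130),.12))/2; n=(T(f(377,140),.117)+T(f(427,140),.117))/2
print("iron corner",c,"centre",c-[.025,0,0]);print("slot outer",m-[.029,0,0],"inner",n-[.026,0,0])
E
```

```text
iron corner [0.0216 0.0008 0.1209] centre [-0.0034  0.0008  0.1209]
slot outer [-0.002   0.0011  0.1326] inner [-0.0018  0.0012  0.1356]
```

Emit:
move_arm:
  moves:
    - [[0.04, 0.01, 0], [0, 0, 0], 0]
    - [[0, 0, 0.2], [0, 0, 0], 0]
    - [[0, 0, 0.25], [0, 0, 0], 0]
    - [[0, 0, 0.25], [0, 0, 0], 0]
    - [[0, 0, 0], [0, 0, 0], 0]

```text
clock: 21.2
position: [0.4986, -0.2678, 0.234]
ee_rot: [0.672, 0.74, -0.0, -0.001]
ft_force: [-0.5, 0.1, -4.0]
grip_width: 0.095
```

Emit:
move_arm:
  moves:
    - [[0, 0, 0.3], [0, 0, 0], 0]
    - [[0, 0, 0.4], [0, 0, 0], 0]
    - [[0, 0, 0.4], [0, 0, 0], 0]
    - [[0, 0, 0], [0, 0, 0], 0]
    - [[0, 0, 0], [0, 0, 0], 0]

```text
clock: 21.82
position: [0.4991, -0.268, 0.2074]
ee_rot: [0.672, 0.74, 0.0, 0.0]
ft_force: [0.2, -0.3, -3.7]
grip_width: 0.099
```

Emit:
move_arm:
  moves:
    - [[0, 0, 0.4], [0, 0, 0], 0]
    - [[0, 0, 0.3], [0, 0, 0], 0]
    - [[0, 0, 0.15], [0, 0, 0], 0]
    - [[0, 0, 0], [0, 0, 0], 0]
    - [[0, 0, 0], [0, 0, 0], 0]

```text
clock: 22.45
position: [0.4991, -0.268, 0.1862]
ee_rot: [0.672, 0.74, 0.0, 0.0]
ft_force: [0.2, 0.2, -4.6]
grip_width: 0.091
```

Emit:
move_arm:
  moves:
    - [[0, 0, 0], [0, 0, 0], 0]
    - [[0, 0, 0], [0, 0, 0], 0]
    - [[0, 0, 0], [0, 0, 0], 0]
    - [[0, 0, 0], [0, 0, 0], 0]

```text
clock: 22.95
position: [0.499, -0.2679, 0.186]
ee_rot: [0.672, 0.74, 0.0, -0.0]
ft_force: [1.2, 0.4, -3.0]
grip_width: 0.092
```

```bash
python3 - <<'E'
from h import *
w=camera("wrist")[:,:,::-1];s=camera("side")[:,:,::-1]
o=get_obs();print({k:np.round(o[k],4).tolist() for k in ("clock","position","ee_rot","ft_force","torque","grip_width")})
out=np.zeros((480,800,3),np.uint8);out[:,:400]=cv2.resize(w[150:342,237:397],(400,480));out[:,400:]=cv2.resize(s[90:330,240:440],(400,480),interpolation=2)
cv2.imwrite("pics/z6.png",out)
E
```

```text
{'clock': 23.05, 'position': [0.499, -0.2679, 0.186], 'ee_rot': [0.6721, 0.7404, 0.0, -0.0], 'ft_force': [-0.3674, -0.1691, -3.3098], 'torque': [0.0051, -0.0259, -0.0066], 'grip_width': 0.0991}
```

View pics/z6.png

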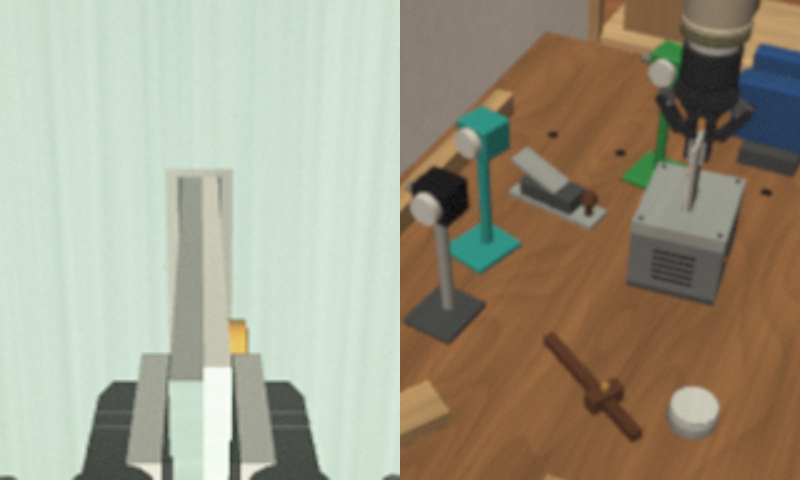

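The iron is inside the window, with about 59 mm below the top plate. The wrist still carries its full weight (about 3.4 N) with no side force, so I'm handing in.

```bash
python3 -c "from workcell import hand_in; print(hand_in())"
```

```text
the job is handed in; nothing more can be done
None
```

I drew the widest iron from its stand and held its screw side to the black inspection camera for over a second. I then turned it half round and held its plain back for about a second. After that I lowered it into the demagnetiser's window and handed in at about 23 s; no verdict was reported.

**Last checks:**
- **Depth:** the cutting edge is about 59 mm below the top plate. This comes from the tool height and assumes the iron did not slip in the grip.
- **Fit:** the iron was centred in the window to about 1 mm just before it went in. Its yaw matched the slot to within about 0.1° when measured on the approach, and it hung upright.
- **Hanging free:** the wrist carries the iron's full weight, about 3.4 N, with side force under 1 N in the last reading. One reading half a second earlier showed 1.2 N, and no contact load appeared on the way down.
- **Grip:** the fingers are closed on the iron with 60 N set.
- **Bystanders:** the plane, gauge and tin look undisturbed in the final side view. I did not check the other two irons or the other bystanders again after the lift; nothing suggested contact with them.

**Not directly checked:** I confirmed the first showing in the pictures, with the slotted back facing away from the lens. The second showing I judged only from the measured pose. The lens direction came from the camera's base as seen in the side view, good to a few degrees, well inside the tolerance.

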